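# Slide box down the loading lane

## Task

Push the slide box that stands on the loading tray down the lane between the two guide rails until it sits fully home and square against the end stop. Only push it along the tray with the fingers, never lift or tip it, and let neither the box nor the robot touch either rail. Leave everything else where it is, and finish with the robot clear of everything.

Things in the scene. Friction and masses are not known exactly. Their poses are not given: they have to be found in the camera images.
- slide_box: ivory plastic microscope-slide box with its lid shut and a paper label on top: 96 mm wide (own x), 110 mm long (own y), 42 mm tall, about 0.3 kg, loose, too wide to pinch. It stands on the open end of the tray, before the lane's mouth, up to 30 mm to one side of the lane's middle line and turned by up to 0.25 rad against it. Origin: centre of its underside
- tray: fixed grey loading tray: a flat plate 270 mm wide (own x) and 410 mm long (own y, from -220 to +190), 6 mm thick, on the bench. Origin: on the bench, on the middle line of the lane. The lane runs along the tray's own +y (roughly the robot's left): its mouth is at y = -20, its end stop face at y = +160. The box is fully home when its origin is at tray x = 0, y = +105, z = +6 (all mm)
- rail_a: fixed aluminium guide rail on the tray's -x side of the lane, 8 mm thick, 180 mm long, 14 mm high (its top is 20 mm above the bench). Origin: on the rail's middle line at its foot, 20 mm beyond the lane's mouth; the rail runs along own y from -20 to +160 mm. The lane is 116 mm wide between the inner faces of the rails
- rail_b: the like rail on the tray's +x side of the lane, with the same size and origin; the middle lines of the rails lie at tray x = -62 and +62 mm
- end_stop: fixed dark steel block across the end of the lane, 140 mm wide, 18 mm thick, its top 32 mm above the bench. Origin: at the foot of the middle of the face that the box comes to rest against
- oil_bottle: small amber dropper bottle, 26 mm across, 65 mm tall, standing on the tray outside the lane, beside one rail; leave it alone. Origin: centre of its underside
- jar: small glass jar with white cap, 34 mm across, 48 mm tall, standing on the tray outside the lane, beside the other rail; leave it alone. Origin: centre of its underside
- spare_box: smaller slide box of the same look, 60 x 85 x 34 mm tall, lying on the bench on the far side of the tray; leave it alone. Origin: centre of its underside
- dish: shallow glass dish, 90 mm across, 16 mm tall, on the bench on the far side of the tray; leave it alone. Origin: centre of its underside
- mouse: black computer mouse, 62 x 105 x 33 mm tall, on the bench to the robot's right; leave it alone. Origin: centre of its underside
- eyepiece: steel cylindrical eyepiece standing on end, 30 mm across, 45 mm tall, on the bench to the right; leave it alone. Origin: centre of its underside
- beaker: glass beaker, 64 mm across, 85 mm tall, on the bench to the left; leave it alone. Origin: centre of its underside
- tissue_pack: cardboard pack, 110 x 70 x 45 mm tall, on the bench to the left; leave it alone. Origin: centre of its underside
Mind the look-alikes: they are no part of the job. Leave any blue look-alike of the slide_box alone.

How it is judged:
On the way:
1. the box is on its way down the lane, flat on the tray between the rails (y of slide_box in the frame of tray between 0 and 0.085 m and x of slide_box in the frame of tray between -0.0105 and 0.0105 m and z of slide_box in the frame of tray below 0.01 m), for 0.1 s.
At the end, for the whole second after the job is handed in: The box rests flat on the tray at the end of the lane, within 4 mm of the end stop, square to it within 0.06 rad, within 10.5 mm of the lane's middle line (so between the rails and off them), and at rest (y of slide_box in the frame of tray between 0.101 and 0.108 m and x of slide_box in the frame of tray between -0.0105 and 0.0105 m and z of slide_box in the frame of tray between 0.003 and 0.009 m and angle between the y axis of slide_box and the y axis of tray, either way round below 0.06 rad and angle between slide_box's own z axis and vertical below 0.05 rad and linear speed of slide_box below 0.01 m/s); the robot touches nothing.
It fails at once if the box or the robot touches a rail (contact force between any of rail_a, rail_b and anything else above 0.2 N).
It fails at once if the box is lifted or tipped (z of slide_box in the frame of tray above 0.012 m or angle between slide_box's own z axis and vertical above 0.12 rad).
It fails at once if something else on the tray or bench is moved by more than 15 mm (distance of any of oil_bottle, jar, spare_box, dish, mouse, eyepiece, beaker, tissue_pack from where it was at the start of the episode above 0.015 m).
It also fails if it takes over 64 s, if anything falls off the work surface, if the arm or the gripper's body presses on something with over 40 N, if the wrist force passes 120 N, or if a joint passes its speed limit or range.

## Robot

A 6-joint arm with a two-finger parallel gripper is mounted at the origin on the work surface. World frame = base frame: x ahead of the robot, y to its left, z up, the work surface at z = 0. Lengths are in m, angles in rad, forces in N, time in s.
With the tool pointing down it reaches from about 0.4 to 0.825 m from the base axis. Payload 7 kg.
Tool frame: the origin (TCP) lies on the mounting face of the last link; the fingertips stand 178 mm ahead of it and the grasp point (between the pads) lies 159 mm ahead of it; z points along the fingers, y is the direction in which the jaws open and shut (so a half turn about z gives the same grasp; the last joint's range is limited). The gripper opens to 88 mm and grips with 3 to 60 N. Pads are 19 mm wide; open, the fingers measure 130 mm over their backs; the gripper's body (78 mm by 193 mm) begins 47 mm behind the grasp point.
Start: joints at [0.288, 0.359, 0.012, 0, -1.224, -0.288], TCP at [0.675, -0, 0.405] pointing down, gripper open.
Joint ranges: [-3.07, 3.07], [-1.43, 2.12], [-1.02, 1.25], [-3.03, 1.67], [-3.05, -0], [-3.03, 3.03]. Speed limits (rad/s): [2.39, 2.39, 3.01, 3.14, 3.14, 3.14].

## Interface

Orientations are given as [roll, pitch, yaw] about the fixed x, y, z axes, in that order (R = Rz(yaw) Ry(pitch) Rx(roll)).
In Python, from station import * gives the robot as it stands.
- The arm moves only by the tool arm_command, never from a script. Its argument "targets" is a list of rows, each a list of 3 entries, a list of its own where there are three numbers: the turn, a rotation vector about the world's x, y, z in rad, then the shift along the world's x, y, z in mm, then the closure, from 0 (fully open) to 1 (shut). In form: [[[wx, wy, wz], [tx, ty, tz], fingers], ...]. A call has 1 to 8 rows; each row shifts and turns the commanded pose from where the row before left it; what a row does not reach is not made up. A row lasts 1/10 s, in which the tool goes at most 50 mm and 8.59 degrees, less where a joint would pass 70% of its speed; a pose out of reach is approached as far as the arm can. A call with a gripper value outside its range is refused whole. The fingers move at their own pace and stop on an object; "squeeze" is the grip in N (left out, the last holds). Time passes only in rows, so rows that do not move let the fingers close. It gives the time, the measured TCP pose, the force and the opening at its end, in the units of the state.
- get_state(): the state, without advancing time (a new reading comes with each control period).
- grab_frame(name): name is "scene" or "side" or "wrist"; returns (picture, depth): 384x512x3 uint8, red, green, blue; 384x512 float32, m along the optical axis (not along the pixel's ray), 0 where there is no reading.
- camera_params(name): a dict with "mtx" (3x3 intrinsics, pixels), "eye" and "orientation" of the camera in the world. Camera axes: x right, y down, z forward; pixel columns grow to the right and rows downward; lengths in m; the calibration is good to about 2 mm. A picture is of the moment at which its call begins: read the wrist's pose just before it. camera_params takes no time and is no camera call; for the wrist camera it gives the pose at the moment of the call.
- job_done(): hands the job in, once; it reports no verdict.
The state is a dict: "t": time; "q": joint angles; "qd": joint speeds; "joint_efforts": joint torques, N m; "eef_pos": TCP position; "ee_rot": TCP orientation; "force": force on the tool from outside, world axes, zero at the start; "moment": the same for the moment, N m; "width": finger opening in m.
Only numpy, scipy, OpenCV 4.12 (cv2) and the standard library are available. Lean on these libraries where they do the work, as an engineer would, in place of code of your own. Each camera call takes 0.05 s, during which the arm holds its last target.

## Working session

There is one attempt and no reset: what is moved stays moved. The work goes in short steps, Python scripts to look and compute and a tool call to move; the robot and the scene stay as the last step left them, time stands still between calls to the robot, and variables do not carry over. Pictures are saved under pics/ and viewed, and the job is handed in when it is done.

Besides the shell and the picture viewer there is one more tool, called after ">>>" as name(argument=value, ...), one argument or row to a line, values as JSON. arm_command: Moves the arm, as the interface text tells. Its arguments: {"type":"object","properties":{"targets":{"type":"array"},"squeeze":{"type":"number"}},"required":["targets"]}

```bash
mkdir -p pics; ls
python3 - <<'E'
from station import *
import cv2
print(get_state())
for n in ["scene","side","wrist"]:
    c=camera_params(n)
    p,d=grab_frame(n); cv2.imwrite(f"pics/{n}0.png",p[:,:,::-1])
    import numpy as np; np.savez(f"{n}0.npz",p=p,d=d,**c); print(n,c)
E
```

```text
pics
{'t': 0.0, 'q': array([ 2.88080489e-01,  3.59419728e-01,  1.10648839e-02, -3.33179703e-04,
       -1.22407424e+00, -2.88142891e-01]), 'qd': array([ 0.00017504, -0.0011139 , -0.00088834,  0.0001949 , -0.00146771,
       -0.00109474]), 'joint_efforts': array([-8.00930356e-04, -5.82726967e+01,  2.93058443e+01,  6.99745238e+00,
        6.93249181e-03, -2.06530804e-04]), 'eef_pos': array([ 6.74819710e-01, -1.32775582e-05,  4.03706867e-01]), 'ee_rot': array([ 3.13993820e+00, -1.63731124e-04, -1.57097207e+00]), 'force': array([ 0.48141003, -0.42354182,  0.48798443]), 'moment': array([ 0.03229575,  0.04555382, -0.02029843]), 'width': 0.0877387846527307}
scene {'mtx': array([[379.98772864,   0.        , 248.96637316],
       [  0.        , 379.98772864, 191.50352579],
       [  0.        ,   0.        ,   1.        ]]), 'eye': array([ 1.41092504, -0.48723567,  0.64189289]), 'orientation': array([-2.13031987,  0.00782745,  1.0862232 ])}
side {'mtx': array([[355.67640535,   0.        , 258.23795442],
       [  0.        , 355.67640535, 192.48902566],
       [  0.        ,   0.        ,   1.        ]]), 'eye': array([0.35622962, 0.8225287 , 0.76794215]), 'orientation': array([-2.2530282 , -0.01182007, -2.92187365])}
wrist {'mtx': array([[292.48494111,   0.        , 251.25368402],
       [  0.        , 292.48494111, 189.13996458],
       [  0.        ,   0.        ,   1.        ]]), 'eye': array([ 0.67381393, -0.07929791,  0.38401664]), 'orientation': array([ 2.84025957e+00, -2.13389085e-03,  3.14035853e+00])}
```

View pics/scene0.png

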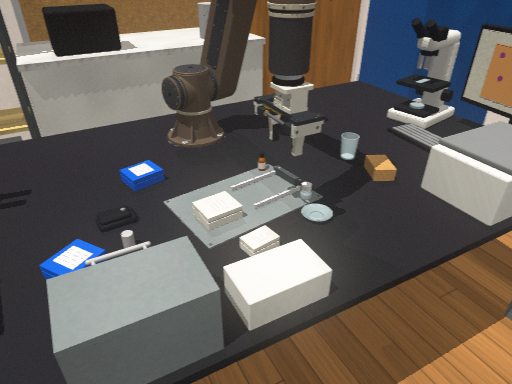

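View pics/side0.png

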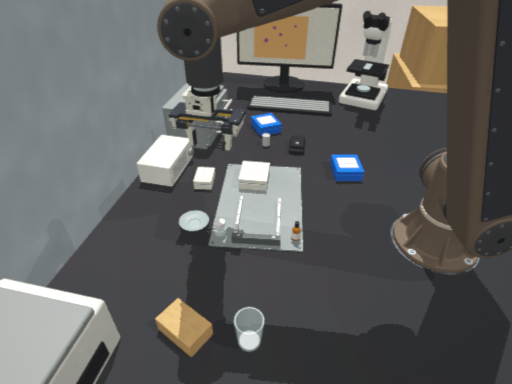

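View pics/wrist0.png

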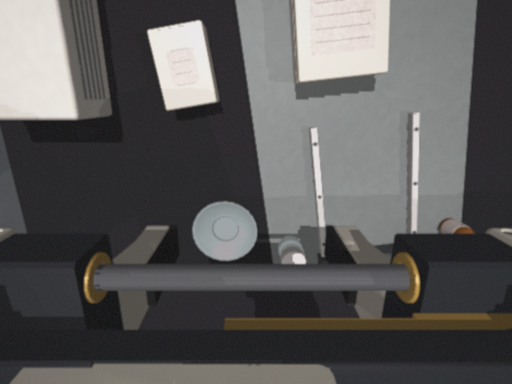

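The ivory box on the tray (wrist ~(340,35), scene ~(217,208), side ~(255,175)) is the slide_box: it stands on the tray before the lane. The small ivory box (wrist (183,65)) lies on the bench and is the spare. The blue boxes, scene (142,175) and (72,260), are look-alikes. Next I'll enlarge the box crop to confirm this and take the first measurements.

```bash
cat > h.py <<'E'
import numpy as np, cv2
from scipy.spatial.transform import Rotation as R
def load(f): return dict(np.load(f))
def pt(c,u,v,z=None,d=None):
    M=R.from_euler('xyz',c['orientation']).as_matrix()
    r=M@np.linalg.inv(c['mtx'])@np.array([u,v,1.])
    if d is not None: return c['eye']+r*d
    return c['eye']+r*(z-c['eye'][2])/r[2]
def cloud(c):
    v,u=np.mgrid[0:384,0:512]; M=R.from_euler('xyz',c['orientation']).as_matrix()
    r=np.stack([u,v,np.ones_like(u)],-1)@np.linalg.inv(c['mtx']).T@M.T
    return c['eye']+r*c['d'][...,None]
E
python3 - <<'E'
from h import *
for n in ['scene','side','wrist']:
    c=load(n+'0.npz'); P=cloud(c); 
    for uv in {'scene':[(217,208),(190,222),(250,185),(275,240)],'side':[(255,175),(232,185),(260,195),(250,300)],'wrist':[(340,35),(300,200),(365,180),(183,65),(200,150),(415,160),(318,170)]}[n]:
        print(n,uv,P[uv[1],uv[0]].round(4))
a=load('scene0.npz')['p'][130:260,140:340,::-1]; b=load('side0.npz')['p'][140:260,170:330,::-1]
cv2.imwrite('pics/crop0.png',np.hstack([cv2.resize(a,(400,520//2)),cv2.resize(b,(400,260))]).repeat(1,0))
cv2.imwrite('pics/cropside.png',cv2.resize(b,(800,600),interpolation=cv2.INTER_CUBIC))
cv2.imwrite('pics/cropscene.png',cv2.resize(a,(800,520),interpolation=cv2.INTER_CUBIC))
E
```

```text
scene (217, 208) [ 0.6017 -0.1663  0.0468]
scene (190, 222) [ 0.5753 -0.2392  0.0072]
scene (250, 185) [0.4765 0.0029 0.0059]
scene (275, 240) [ 0.7744 -0.083   0.0256]
side (255, 175) [ 0.5726 -0.1347  0.0476]
side (232, 185) [ 0.6487 -0.1106  0.0088]
side (260, 195) [ 0.5437 -0.0856  0.004 ]
side (250, 300) [0.4801 0.3201 0.0034]
wrist (340, 35) [ 0.5815 -0.1414  0.0491]
wrist (300, 200) [0.6066 0.0536 0.0069]
wrist (365, 180) [0.5209 0.0254 0.0069]
wrist (183, 65) [ 0.7484 -0.1144  0.0347]
wrist (200, 150) [ 7.407e-01 -1.420e-02  3.000e-04]
wrist (415, 160) [ 0.4658 -0.0043  0.0198]
wrist (318, 170) [0.5877 0.0085 0.0194]
```

View pics/cropside.png

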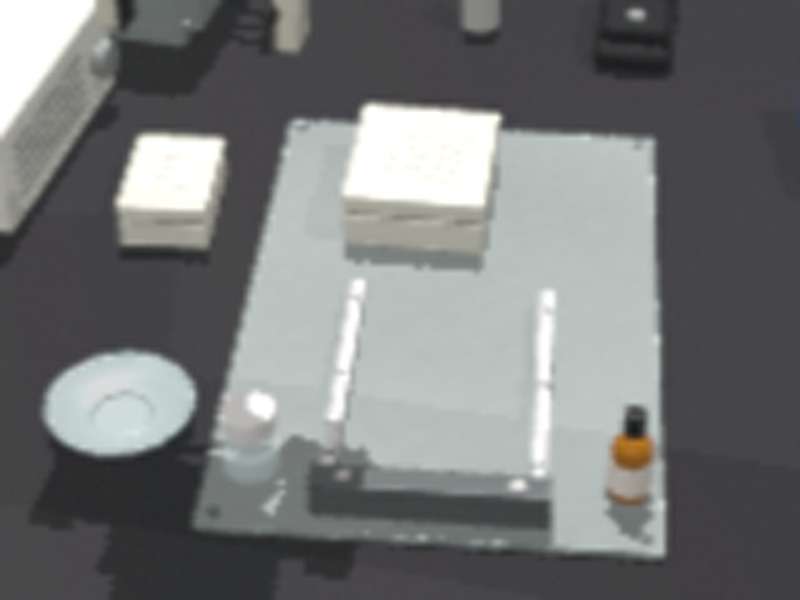

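View pics/cropscene.png

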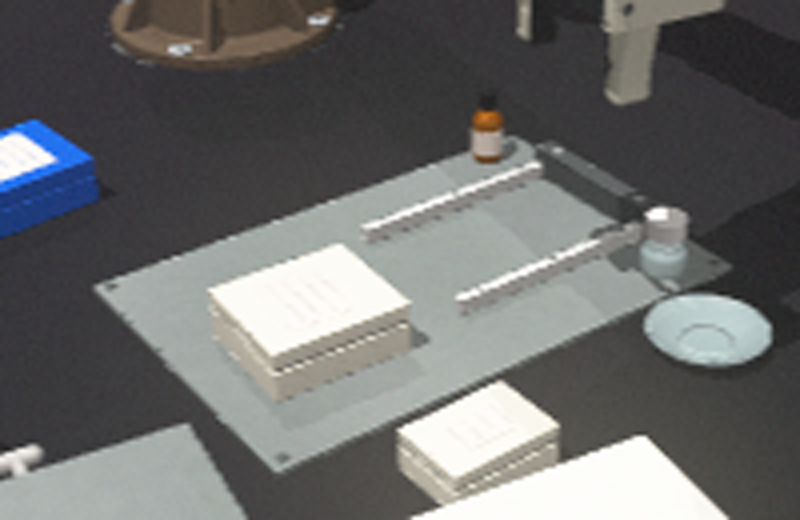

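The crops confirm it: an ivory, lidded box with a label stands on the tray in front of the rail mouths (side crop ~(425,170), rails at (345,370) and (545,380)). Next, the tray and box poses from depth and color, in all views.

```bash
cat >> h.py <<'E'
def boxfit(c,zmin=.040,zmax=.060,reg=(.48,.70,-.30,.18)):
    P=cloud(c); m=(P[...,2]>zmin)&(P[...,2]<zmax)&(P[...,0]>reg[0])&(P[...,0]<reg[1])&(P[...,1]>reg[2])&(P[...,1]<reg[3])&(c['p'].min(-1)>110)
    n,l,s,_=cv2.connectedComponentsWithStats(m.astype('u1')); k=1+s[1:,4].argmax()
    mm=(l==k); z=np.median(P[mm][:,2])
    mm&=abs(P[...,2]-z)<.006
    q=P[mm][:,:2]; r=cv2.minAreaRect((q*1000).astype('f4'))
    return z,r,s[k]
def rails(c):
    P=cloud(c); m=(P[...,2]>.014)&(P[...,2]<.026)&(P[...,0]>.40)&(P[...,0]<.70)&(P[...,1]>-.1)&(P[...,1]<.16)&(c['p'].min(-1)>150)
    n,l,s,_=cv2.connectedComponentsWithStats(m.astype('u1')); o=[]
    for k in range(1,n):
        if s[k,4]<60: continue
        q=P[l==k]; f=cv2.fitLine((q[:,:2]*1000).astype('f4'),cv2.DIST_HUBER,0,.01,.01).ravel()
        d=f[:2]*np.sign(f[1]); t=(q[:,:2]*1000-f[2:])@d
        o.append((s[k].tolist(),np.round(f[2:]+d*t.min(),1),np.round(f[2:]+d*t.max(),1),round(float(np.arctan2(-d[0],d[1])),4),round(float(np.median(q[:,2])),4)))
    return o
E
python3 - <<'E'
from h import *
for n in ['scene','side','wrist']:
    c=load(n+'0.npz'); print(n); print(boxfit(c))
    for o in rails(c): print(o)
E
```

```text
scene
(np.float64(0.04741291999964686), ((581.1528930664062, -160.59454345703125), (100.21051025390625, 110.44120788574219), 6.530245304107666), array([192, 191,  50,  30, 840], dtype=int32))
([230, 170, 45, 19, 89], array([476.7, -67.4]), array([448.9, 111.7]), 0.1544, 0.0187)
([253, 190, 38, 17, 89], array([599.3, -52.7]), array([578.8,  86.4]), 0.146, 0.019)
side
(np.float64(0.05036476124652528), ((580.684326171875, -157.93148803710938), (96.14090728759766, 116.05799102783203), 6.168408393859863), array([239, 161,  31,  23, 576], dtype=int32))
([235, 196, 8, 34, 96], array([596.5, -45.1]), array([574.9, 107.4]), 0.1405, 0.0218)
([277, 198, 4, 37, 101], array([475.1, -64. ]), array([450.6,  98.9]), 0.149, 0.0219)
wrist
(np.float64(0.04853681595679463), ((578.27734375, -139.68887329101562), (96.25525665283203, 78.59749603271484), 5.786484241485596), array([ 294,    0,   96,   83, 7240], dtype=int32))
([411, 112, 9, 120, 727], array([474.6, -62.7]), array([451.5,  93.8]), 0.1466, 0.0202)
([311, 128, 14, 99, 629], array([597.2, -44.6]), array([577.5,  87.6]), 0.1483, 0.0201)
```

>>> arm_command(
  targets=[
    [[0,0,0],[0,-15,0],0],
    [[0,0,0],[0,-25,0],0],
    [[0,0,0],[0,-25,0],0],
    [[0,0,0],[0,-25,0],0],
    [[0,0,0],[0,-10,0],0],
    [[0,0,0],[0,0,0],0],
    [[0,0,0],[0,0,0],0],
  ],
)

```text
t: 0.85
eef_pos: [0.6749, -0.1001, 0.4045]
ee_rot: [3.141, 0.0, -1.571]
force: [-0.2, 0.3, 0.3]
width: 0.0874
```

```bash
cat > shot.py <<'E'
import sys
from station import *
from h import *
def shot(n,f):
    c=camera_params(n); p,d=grab_frame(n); cv2.imwrite(f"pics/{f}.png",p[:,:,::-1]); np.savez(f+'.npz',p=p,d=d,**c); return load(f+'.npz')
E
python3 - <<'E'
from shot import *
s=get_state(); print(s['t'],s['eef_pos'],s['ee_rot'],s['force'])
c=shot('wrist','w1'); print(boxfit(c)); 
for o in rails(c): print(o)
P=cloud(c)
# heights map around the approach area on far side
for x in np.arange(.62,.86,.02):
    print(round(x,2),[int(1000*np.max(P[...,2][(abs(P[...,0]-x)<.01)&(abs(P[...,1]-y)<.01)],initial=-1)) for y in np.arange(-.30,.0,.02)])
E
```

```text
0.85 [ 0.67492017 -0.10011633  0.40449069] [ 3.14135489e+00  1.34891484e-04 -1.57141336e+00] [-0.24019967  0.2925482   0.33938452]
(np.float64(0.04843618298573038), ((580.0171508789062, -155.30555725097656), (96.12564849853516, 110.02608489990234), 6.0742387771606445), array([ 289,   64,   90,  108, 8559], dtype=int32))
([401, 191, 6, 43, 248], array([474.7, -63.1]), array([465.5,  -3.1]), 0.1528, 0.0202)
([306, 204, 9, 25, 137], array([597.9, -44.8]), array([590.7, -10.2]), 0.205, 0.02)
([315, 291, 7, 22, 86], array([577.9,  89.7]), array([568.9, 128.5]), 0.2287, 0.0201)
0.62 [-1000, 2, 3, 8, 8, 50, 50, 50, 317, 336, 305, 280, 8, 8, 8]
0.64 [-1000, 3, 3, 9, 8, 49, 50, 8, 310, 336, 273, 272, 8, 8, 8]
0.66 [-1000, 3, 2, 8, 8, 8, 8, 8, 310, 340, 8, 7, 7, 8, 7]
0.68 [-1000, 2, 3, 8, 9, 8, 384, 8, 309, 340, 8, 8, 7, 6, 2]
0.7 [-1000, 2, 2, 6, 8, 8, 6, 2, 309, 340, 2, 2, 2, 2, 1]
0.72 [-1000, 2, 2, 2, 2, 2, 2, 35, 318, 339, 309, 287, 2, 2, 2]
0.74 [-1000, 2, 2, 2, 3, 2, 2, 35, 317, 334, 270, 36, 1, 2, 1]
0.76 [-1000, 2, 2, 2, 2, 2, 1, 35, 304, 36, 36, 36, 35, 2, 1]
0.78 [-1000, 3, 2, 2, 2, 2, 2, 34, 36, 36, 36, 35, 35, 1, 2]
0.8 [-1000, 3, 2, 2, 2, 2, 2, 2, 3, 2, 2, 2, 2, 2, 1]
0.82 [-1000, 2, 2, 3, 2, 3, 2, 1, 2, 1, 1, 1, 1, 2, 1]
0.84 [-1000, 2, 80, 80, 80, 80, 80, 80, 80, 79, 80, 80, 78, 2, 2]
```

View pics/w1.png

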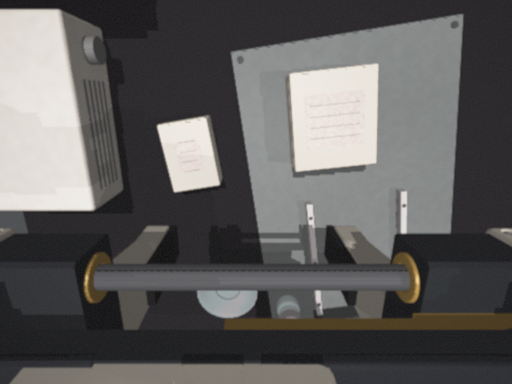

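The wrist view shows slide_box at (335,118), spare_box at (189,153) and the rail ends at (310,207) and (402,194). The box measures 96.1 x 110.0 mm with its top at 48.4 mm, as expected. In the tray frame it sits at x ≈ +28.6, y ≈ -127 and yaw ≈ -0.041 relative to the lane. The plan is to push it sideways with both fingers from the +x side, then push down the lane from behind.

>>> arm_command(
  targets=[
    [[0,0,-0.14],[0,-5,0],0.43],
    [[0,0,-0.14],[-2,-6,-10],0.43],
    [[0,0,-0.14],[-2,-6,-20],0.43],
    [[0,0,-0.14],[-2,-6,-20],0.43],
    [[0,0,-0.14],[-2,-6,-20],0.43],
    [[0,0,-0.14],[-2,-6,-20],0.43],
    [[0,0,-0.14],[-2,-4,-20],0.43],
    [[0,0,-0.14],[-2,-2,-10],0.43],
  ],
)

```text
t: 1.7
eef_pos: [0.6605, -0.1402, 0.2826]
ee_rot: [3.14, -0.002, -2.696]
force: [-0.7, -0.2, 0.3]
width: 0.0503
```

>>> arm_command(
  targets=[
    [[0,0,-0.14],[-2,-2,0],0.43],
    [[0,0,-0.14],[-2,0,0],0.43],
    [[0,0,-0.024],[0,0,0],0.43],
    [[0,0,0],[0,0,0],0.43],
    [[0,0,0],[0,0,0],0.43],
  ],
)

```text
t: 2.2
eef_pos: [0.6572, -0.1425, 0.2848]
ee_rot: [-3.142, 0.0, -2.991]
force: [-0.2, 0.1, -0.8]
width: 0.0502
```

Run:
```python
from shot import *
s=get_state(); print(s['t'],s['eef_pos'],s['ee_rot'],s['q'],s['width'])
c=shot('wrist','w2'); shot('scene','s2'); print(boxfit(c))
```

```text
2.2 [ 0.65718876 -0.1425039   0.2848276 ] [-3.14158882e+00  3.36455480e-04 -2.99104414e+00] [ 7.56973014e-02  4.44556736e-01 -1.43429317e-01 -2.56456142e-05
 -9.82474473e-01 -1.49593089e+00] 0.050186379956465695
(np.float64(0.048375069157966896), ((580.3104858398438, -155.4041748046875), (96.40509796142578, 110.51168060302734), 5.983936786651611), array([  168,    25,   164,   147, 21422], dtype=int32))
```

View pics/w2.png

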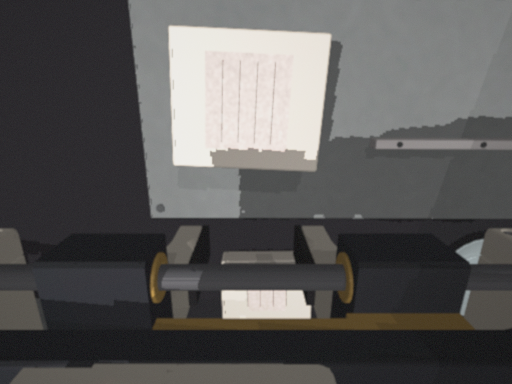

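View pics/s2.png

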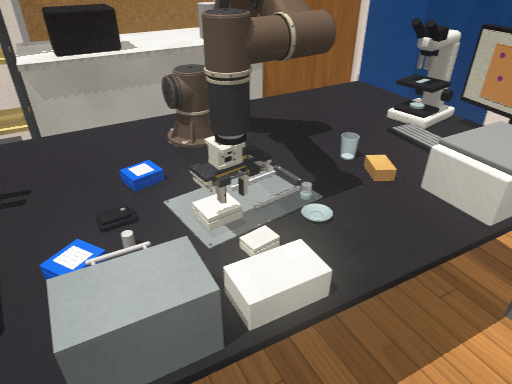

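>>> arm_command(
  targets=[
    [[0,0,0],[0,0,-15],0.43],
    [[0,0,0],[0,0,-20],0.43],
    [[0,0,0],[0,0,-20],0.43],
    [[0,0,0],[0,0,-20],0.43],
    [[0,0,0],[0,0,-11],0.43],
    [[0,0,0],[0,0,0],0.43],
    [[0,0,0],[0,0,0],0.43],
  ],
)

```text
t: 3.0
eef_pos: [0.6572, -0.1431, 0.1988]
ee_rot: [-3.141, -0.0, -2.994]
force: [0.0, -0.4, 0.6]
width: 0.0501
```

Run:
```python
from shot import *
s=get_state(); print(s['t'],s['eef_pos'],s['ee_rot'],s['force'])
c=shot('wrist','w3'); print(boxfit(c))
```

```text
3.0 [ 0.65722153 -0.14305199  0.19877541] [-3.14137013e+00 -8.82348517e-05 -2.99433761e+00] [ 0.04848334 -0.36988965  0.60806196]
(np.float64(0.048369797317255436), ((583.0956420898438, -155.2247314453125), (89.80311584472656, 110.40524291992188), 6.726334571838379), array([  110,     0,   279,   213, 52503], dtype=int32))
```

View pics/w3.png

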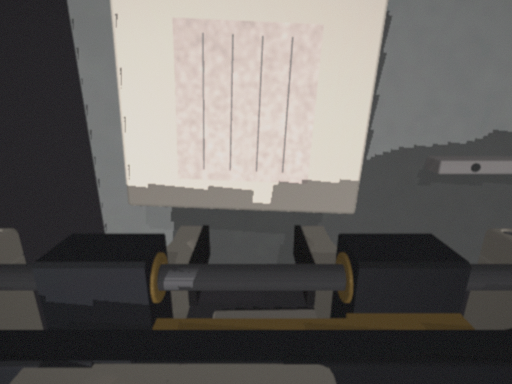

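The box edge runs straight along row ~210 and both fingers (187 and 312, 250) are ahead of it. I'll push along the tray's -x, first 32 mm and then check.

>>> arm_command(
  targets=[
    [[0,0,0],[-5,-0.7,0],0.43],
    [[0,0,0],[-5,-0.7,0],0.43],
    [[0,0,0],[-5,-0.8,0],0.43],
    [[0,0,0],[-5,-0.7,0],0.43],
    [[0,0,0],[-5,-0.8,0],0.43],
    [[0,0,0],[-5,-0.7,0],0.43],
    [[0,0,0],[-2,-0.3,0],0.43],
    [[0,0,0],[0,0,0],0.43],
  ],
)

```text
t: 3.85
eef_pos: [0.625, -0.1478, 0.1991]
ee_rot: [-3.141, 0.001, -2.995]
force: [2.4, 0.5, 1.1]
width: 0.0503
```

```bash
cat >> h.py <<'E'
O=np.array([536.1,-53.8]);ex=np.array([.9892,.1463]);ey=np.array([-.1463,.9892])
def tr(p): p=np.array(p)-O; return np.round([p@ex,p@ey-20],1)
def edges(c):
    # box pose in the tray frame: yaw from the -x / far edges; extents in tray frame
    P=cloud(c); z,r,s=boxfit(c)
    m=(abs(P[...,2]-z)<.005)&(c['p'].min(-1)>110)
    n,l,st,_=cv2.connectedComponentsWithStats(m.astype('u1')); k=1+st[1:,4].argmax()
    q=P[l==k][:,:2]*1000-O; t=np.stack([q@ex,q@ey-20],1)
    return t
E
python3 - <<'E'
from shot import *
s=get_state(); print(s['t'],tr(s['eef_pos'][:2]*1000),s['force'])
for n in ['wrist','side']:
    c=shot(n,n+'4'); z,r,_=boxfit(c); print(n,z,r,tr(r[0]), 'rel',np.deg2rad(r[2])-.1469); t=edges(c); print(np.percentile(t,[.5,99.5],axis=0))
E
```

```text
3.85 [  74.2 -126. ] [2.39282948 0.50778828 1.09854848]
wrist 0.048342002804057455 ((565.6329956054688, -159.92652893066406), (94.82622528076172, 110.03605651855469), 8.263164520263672) [  13.7 -129.3] rel -0.0026805724874212344
[[ -33.10106249 -182.74963514]
 [  59.89472112  -75.6607628 ]]
side 0.050134621757152276 ((576.5941772460938, -160.18634033203125), (116.89010620117188, 114.1411361694336), 7.4133381843566895) [  24.5 -131.2] rel -0.01751284011915738
[[ 83.66390489 400.91116998]
 [197.4442953  504.14539059]]
```

View pics/wrist4.png

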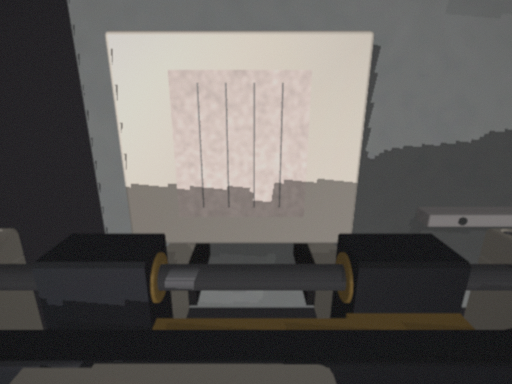

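The box is now square to the lane (within 0.003 rad), about 14 mm off the middle. Pushing 14 mm more.

>>> arm_command(
  targets=[
    [[0,0,0],[-4,-0.6,0],0.43],
    [[0,0,0],[-4,-0.6,0],0.43],
    [[0,0,0],[-3.9,-0.6,0],0.43],
    [[0,0,0],[-2,-0.3,0],0.43],
    [[0,0,0],[0,0,0],0.43],
  ],
)

```text
t: 4.45
eef_pos: [0.6105, -0.1499, 0.1987]
ee_rot: [3.141, -0.001, -2.995]
force: [1.5, 1.1, 1.8]
width: 0.0499
```

>>> arm_command(
  targets=[
    [[0,0,0],[4,0.6,0],0.43],
    [[0,0,0],[5,0.7,0],0.43],
    [[0,0,0],[5,0.7,0],0.43],
    [[0,0,0],[6,1,15],0.43],
    [[0,0,0],[0,0,25],0.43],
    [[0,0,0],[0,0,25],0.43],
    [[0,0,0],[0,0,20],0.43],
    [[0,0,0],[0,0,0],0.43],
  ],
)

```text
t: 5.25
eef_pos: [0.6323, -0.1468, 0.2867]
ee_rot: [-3.141, 0.004, -2.994]
force: [0.2, -0.0, 0.8]
width: 0.0503
```

Run:
```python
from shot import *
s=get_state(); print(s['t'],s['eef_pos'],tr(s['eef_pos'][:2]*1000),s['ee_rot'])
for n in ['wrist']:
    c=shot(n,n+'5'); z,r,_=boxfit(c); print(n,z,r,tr(r[0]), 'rel',np.deg2rad(r[2])-.1469); t=edges(c); print(np.percentile(t,[.5,99.5],axis=0))
    for o in rails(c): print(o,tr(o[1]),tr(o[2]))
```

```text
5.25 [ 0.63225245 -0.14684092  0.28669815] [  81.5 -126.1] [-3.14061566  0.00419659 -2.99431164]
wrist 0.04837199202805084 ((551.230712890625, -161.86322021484375), (95.54900360107422, 110.18933868408203), 8.39124870300293) [  -0.8 -129.1] rel -0.00044508177889510114
[[ -48.19219175 -183.13580669]
 [  46.47495936  -75.06315533]]
([393, 3, 119, 12, 1383], array([474.7, -63.4]), array([461.9,  24.3]), 0.1453, 0.0201) [-62.1 -20.5] [-62.   68.1]
```

View pics/wrist5.png

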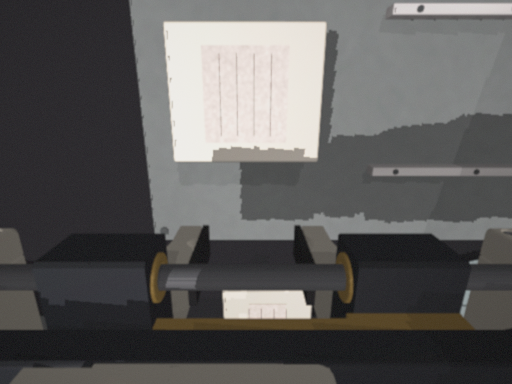

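The box sits at tray x ≈ -0.7, yaw ≈ 0, rails at x = ±62. Next, turn back by 90° and go behind the box, staying high.

>>> arm_command(
  targets=[
    [[0,0,0.14],[-5,-7,0],0.43],
    [[0,0,0.14],[-7,-10,0],0.43],
    [[0,0,0.14],[-7,-10,0],0.43],
    [[0,0,0.14],[-7,-10,0],0.43],
    [[0,0,0.14],[-7,-10,0],0.43],
    [[0,0,0.14],[-7,-10,0],0.43],
    [[0,0,0.14],[-7,-10,0],0.43],
    [[0,0,0.14],[-7,-10,0],0.43],
  ],
)

```text
t: 6.1
eef_pos: [0.5765, -0.2241, 0.2822]
ee_rot: [3.139, -0.0, -1.869]
force: [0.5, 0.1, -0.4]
width: 0.0497
```

>>> arm_command(
  targets=[
    [[0,0,0.14],[-6,-8,0],0.43],
    [[0,0,0.14],[-5,-7,0],0.43],
    [[0,0,0.14],[-3,-5,0],0.43],
    [[0,0,0.03],[0,0,0],0.43],
    [[0,0,0],[0,0,0],0.43],
    [[0,0,0],[0,0,0],0.43],
  ],
)

```text
t: 6.7
eef_pos: [0.5632, -0.2435, 0.2832]
ee_rot: [3.141, 0.0, -1.428]
force: [0.5, 0.4, 0.2]
width: 0.0499
```

Run:
```python
from shot import *
s=get_state(); print(s['t'],s['eef_pos'],tr(s['eef_pos'][:2]*1000),s['ee_rot'],s['q'])
```

```text
6.7 [ 0.56319853 -0.24354299  0.28315849] [  -1.  -211.7] [ 3.14081478e+00  3.05924027e-04 -1.42772760e+00] [-9.02768945e-02  3.60901852e-01 -2.83576158e-01 -1.47219256e-04
 -9.27145854e-01  2.33434139e-01]
```

>>> arm_command(
  targets=[
    [[0,0,0.004],[0.2,0,-14],0.43],
    [[0,0,0],[0,0,-20],0.43],
    [[0,0,0],[0,0,-20],0.43],
    [[0,0,0],[0,0,-20],0.43],
    [[0,0,0],[0,0,-10],0.43],
    [[0,0,0],[0,0,0],0.43],
  ],
)

```text
t: 7.3
eef_pos: [0.5627, -0.2435, 0.1976]
ee_rot: [3.138, 0.001, -1.422]
force: [-0.7, -0.0, 0.9]
width: 0.0499
```

Run:
```python
from shot import *
s=get_state(); print(s['t'],s['eef_pos'],tr(s['eef_pos'][:2]*1000),s['ee_rot'],s['force'])
c=shot('scene','s6'); d=c['p'][120:260,140:340,::-1]; cv2.imwrite('pics/s6c.png',cv2.resize(d,(800,560),interpolation=cv2.INTER_CUBIC))
```

```text
7.3 [ 0.56267139 -0.24353923  0.19762444] [  -1.5 -211.6] [ 3.13825507e+00  1.05505711e-03 -1.42157419e+00] [-0.69659625 -0.01055721  0.88081963]
```

View pics/s6c.png

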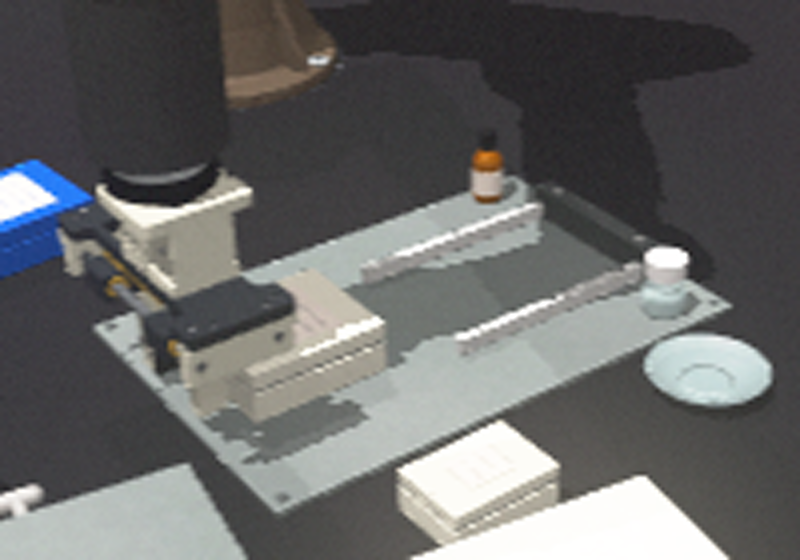

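The fingers stand behind the box (crop ~(210,390)), and the box is lined up with the mouth between the rail ends at (370,272) and (465,345). I'll push part of the way, stopping before the mouth to check.

>>> arm_command(
  targets=[
    [[0,0,0],[-0.7,5,0],0.43],
    [[0,0,0],[-0.9,6,0],0.43],
    [[0,0,0],[-0.9,6,0],0.43],
    [[0,0,0],[-0.9,6,0],0.43],
    [[0,0,0],[-0.9,6,0],0.43],
    [[0,0,0],[-0.9,6,0],0.43],
    [[0,0,0],[-0.9,6,0],0.43],
    [[0,0,0],[-0.3,2,0],0.43],
  ],
)

```text
t: 8.15
eef_pos: [0.557, -0.2003, 0.2]
ee_rot: [-3.141, -0.0, -1.42]
force: [1.2, -4.6, 3.6]
width: 0.0499
```

```bash
cat > chk.py <<'E'
from shot import *
import sys
f=sys.argv[1]
s=get_state(); print(s['t'],s['eef_pos'],tr(s['eef_pos'][:2]*1000),s['ee_rot'],s['force'])
for n in ['scene','side']:
    c=shot(n,n+f); z,r,_=boxfit(c); P=cloud(c); m=(abs(P[...,2]-z)<.006)&(c['p'].min(-1)>100)
    q=P[m][:,:2]*1000-O; t=np.stack([q@ex,q@ey-20],1); t=t[(abs(t[:,0])<70)&(t[:,1]>-150)&(t[:,1]<170)]
    print(n,z,'n',len(t),r[1],tr(r[0]),np.deg2rad(r[2])-.1469)
    print(np.percentile(t,[1,99],axis=0))
a=load('scene'+f+'.npz')['p'][130:260,150:340,::-1]; b=load('side'+f+'.npz')['p'][130:260,170:330,::-1]
cv2.imwrite(f'pics/c{f}.png',np.hstack([cv2.resize(a,(400,274),interpolation=3),cv2.resize(b,(400,274),interpolation=3)]))
E
python3 chk.py 7
```

```text
8.15 [ 0.55699238 -0.20025124  0.19996801] [  -0.8 -167.9] [-3.14098991e+00 -2.06396604e-04 -1.42030556e+00] [ 1.21965083 -4.59621367  3.58592413]
scene 0.04705893668901251 n 257 (82.44247436523438, 155.921142578125) [ 27.1 -97.3] 0.5526257324703338
[[ -41.95151689 -149.26455511]
 [  49.98089499  -50.75182402]]
side 0.050186825153237136 n 548 (95.68755340576172, 128.22850036621094) [  -0.7 -105.7] 0.009203933679868687
[[ -47.98855359 -148.37127559]
 [  45.77588818  -45.51635389]]
```

View pics/c7.png

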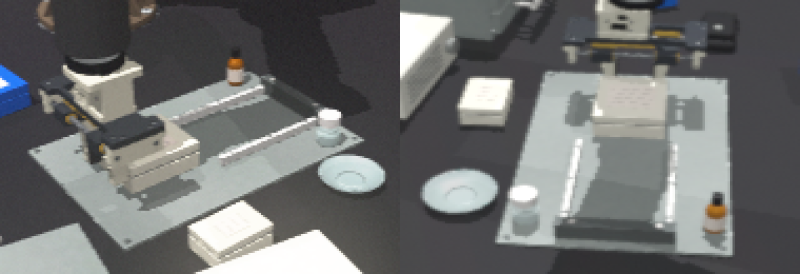

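In the side view the box lies centred (x from -48 to +46) and square, with its front edge short of the mouth. Pushing on.

>>> arm_command(
  targets=[
    [[0,0,0],[-0.7,5,0],0.43],
    [[0,0,0],[-0.9,6,0],0.43],
    [[0,0,0],[-0.9,6,0],0.43],
    [[0,0,0],[-0.9,6,0],0.43],
    [[0,0,0],[-0.9,6,0],0.43],
    [[0,0,0],[-0.9,6,0],0.43],
    [[0,0,0],[-0.9,6,0],0.43],
    [[0,0,0],[-0.7,4,0],0.43],
  ],
)

```text
t: 9.05
eef_pos: [0.5498, -0.1551, 0.1995]
ee_rot: [3.141, 0.0, -1.421]
force: [0.8, -1.6, 0.2]
width: 0.0498
```

```bash
python3 chk.py 8
```

```text
9.05 [ 0.54982377 -0.15510106  0.19946312] [  -1.2 -122.2] [ 3.14110411e+00  2.36548554e-04 -1.42055182e+00] [ 0.81914905 -1.589861    0.21636234]
scene 0.04683476584796531 n 263 (65.42545318603516, 148.22869873046875) [ 34.8 -57.3] 0.43205810491485774
[[ -41.25219348 -136.16852514]
 [  48.72882912   -4.31764034]]
side 0.050101127865083694 n 649 (95.85856628417969, 122.48352813720703) [ -1.1 -58.9] 0.004419831097650345
[[ -47.88386508 -113.68151449]
 [  45.67011113    0.63902893]]
```

View pics/c8.png

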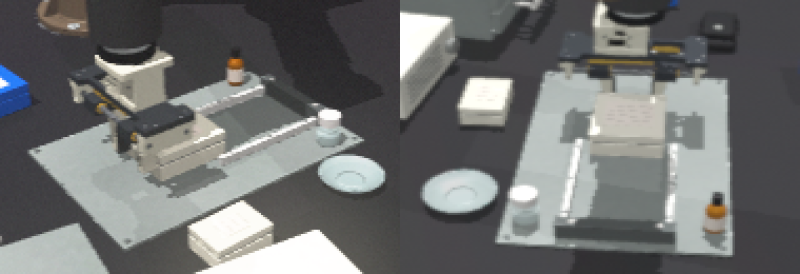

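>>> arm_command(
  targets=[
    [[0,0,0],[-0.7,5,0],0.43],
    [[0,0,0],[-0.9,6,0],0.43],
    [[0,0,0],[-0.9,6,0],0.43],
    [[0,0,0],[-0.9,6,0],0.43],
    [[0,0,0],[-0.9,6,0],0.43],
    [[0,0,0],[-0.9,6,0],0.43],
    [[0,0,0],[-0.9,6,0],0.43],
    [[0,0,0],[-0.9,6,0],0.43],
  ],
)

```text
t: 9.95
eef_pos: [0.543, -0.1083, 0.1997]
ee_rot: [3.142, 0.0, -1.421]
force: [0.5, -1.5, -0.7]
width: 0.0501
```

>>> arm_command(
  targets=[
    [[0,0,0],[-0.9,6,0],0.43],
    [[0,0,0],[-0.9,6,0],0.43],
    [[0,0,0],[-0.7,4,0],0.43],
    [[0,0,0],[0,0,0],0.43],
  ],
)

```text
t: 10.35
eef_pos: [0.5406, -0.0922, 0.1998]
ee_rot: [-3.141, 0.0, -1.42]
force: [0.5, -0.2, 0.3]
width: 0.0498
```

```bash
python3 chk.py 9
```

```text
10.35 [ 0.54058752 -0.09221989  0.19976834] [ -1.2 -58.7] [-3.14133178e+00  1.23955357e-04 -1.42018246e+00] [ 0.46858487 -0.21747688  0.32366663]
scene 0.046664536766708786 n 231 (55.46654510498047, 139.08396911621094) [34.3 -3.3] 0.2442353733751705
[[-40.32429525 -73.0810154 ]
 [ 48.61965675  59.07125061]]
side 0.050147595259017685 n 724 (96.23802185058594, 119.19951629638672) [-1.  5.] -0.0032334946639921147
[[-47.75758097 -50.63763543]
 [ 45.65403446  63.7892634 ]]
```

View pics/c9.png

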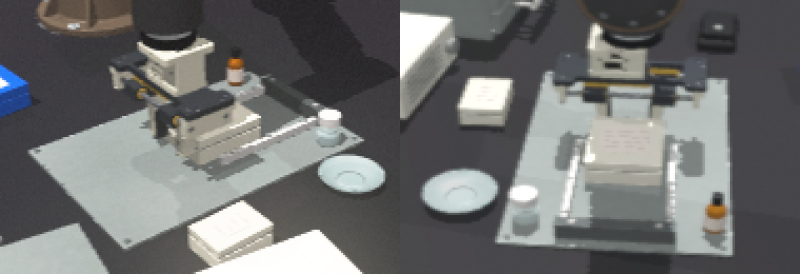

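The box is in the lane, centred at x ≈ -1, with its front at y ≈ 63. About 97 mm to go: 84 mm now, the rest slowly.

>>> arm_command(
  targets=[
    [[0,0,0],[-0.7,5,0],0.43],
    [[0,0,0],[-0.9,6,0],0.43],
    [[0,0,0],[-0.9,6,0],0.43],
    [[0,0,0],[-0.9,6,0],0.43],
    [[0,0,0],[-0.9,6,0],0.43],
    [[0,0,0],[-0.9,6,0],0.43],
    [[0,0,0],[-0.9,6,0],0.43],
    [[0,0,0],[-0.9,6,0],0.43],
  ],
)

```text
t: 11.25
eef_pos: [0.5335, -0.0453, 0.1998]
ee_rot: [-3.141, -0.0, -1.421]
force: [1.0, -3.8, 1.5]
width: 0.0498
```

>>> arm_command(
  targets=[
    [[0,0,0],[-0.9,6,0],0.43],
    [[0,0,0],[-0.9,6,0],0.43],
    [[0,0,0],[-0.9,6,0],0.43],
    [[0,0,0],[-0.9,6,0],0.43],
    [[0,0,0],[-0.9,6,0],0.43],
    [[0,0,0],[-0.7,5,0],0.43],
    [[0,0,0],[0,0,0],0.43],
  ],
)

```text
t: 11.95
eef_pos: [0.5282, -0.01, 0.1995]
ee_rot: [3.141, 0.001, -1.42]
force: [-0.5, -0.3, 0.2]
width: 0.0501
```

```bash
python3 chk.py 10
```

```text
11.95 [ 0.5281695  -0.01002037  0.19947486] [-1.4 24.5] [ 3.14149258e+00  5.09772558e-04 -1.42047091e+00] [-0.51017942 -0.32444643  0.22365403]
scene 0.046582992473856 n 191 (42.555755615234375, 137.08074951171875) [35.  78.2] 0.1377050348989067
[[-41.02002304   9.94363749]
 [ 48.83732452 143.37482175]]
side 0.05006823603421057 n 862 (92.46375274658203, 118.97288513183594) [ 0.7 88.4] -0.017696207082587734
[[-47.78834456  33.39702654]
 [ 45.61600778 146.25898215]]
```

View pics/c10.png

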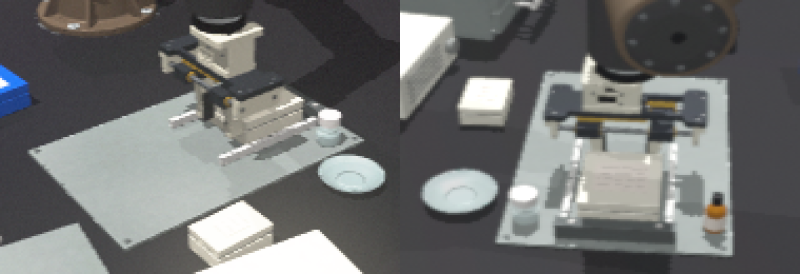

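About 13 mm are left; creeping up to the stop and watching the force.

>>> arm_command(
  targets=[
    [[0,0,0],[-0.3,2,0],0.43],
    [[0,0,0],[-0.3,2,0],0.43],
    [[0,0,0],[-0.3,2,0],0.43],
    [[0,0,0],[-0.3,2,0],0.43],
    [[0,0,0],[-0.3,2,0],0.43],
    [[0,0,0],[-0.1,1,0],0.43],
  ],
)

```text
t: 12.65
eef_pos: [0.5267, 0.0004, 0.1996]
ee_rot: [3.141, 0.0, -1.421]
force: [1.1, -0.6, -0.9]
width: 0.0499
```

>>> arm_command(
  targets=[
    [[0,0,0],[-0.1,0.7,0],0.43],
    [[0,0,0],[-0.1,0.7,0],0.43],
  ],
)

```text
t: 12.85
eef_pos: [0.5265, 0.0016, 0.1997]
ee_rot: [3.142, 0.0, -1.421]
force: [-0.1, -1.6, -1.3]
width: 0.05
```

>>> arm_command(
  targets=[
    [[0,0,0],[-0.1,0.7,0],0.43],
    [[0,0,0],[0,0,0],0.43],
  ],
)

```text
t: 13.05
eef_pos: [0.5265, 0.0023, 0.1997]
ee_rot: [-3.142, 0.0, -1.421]
force: [-0.6, -1.4, -0.8]
width: 0.0501
```

>>> arm_command(
  targets=[
    [[0,0,0],[-0.1,0.7,0],0.43],
    [[0,0,0],[0,0,0],0.43],
  ],
)

```text
t: 13.25
eef_pos: [0.5263, 0.0025, 0.1997]
ee_rot: [3.141, -0.001, -1.421]
force: [1.1, -5.9, -0.5]
width: 0.0504
```

>>> arm_command(
  targets=[
    [[0,0,0],[-0.1,0.7,0],0.43],
    [[0,0,0],[0,0,0],0.43],
  ],
)

```text
t: 13.45
eef_pos: [0.5262, 0.0027, 0.1997]
ee_rot: [3.141, -0.001, -1.422]
force: [2.1, -9.6, -0.6]
width: 0.0503
```

>>> arm_command(
  targets=[
    [[0,0,0],[-0.1,0.7,0],0.43],
    [[0,0,0],[0,0,0],0.43],
  ],
)

```text
t: 13.65
eef_pos: [0.5262, 0.0029, 0.1999]
ee_rot: [3.141, -0.002, -1.422]
force: [3.7, -14.7, 0.1]
width: 0.0496
```

The force climbs to 15 N with no travel (TCP 0.0025→0.0029): the box is against the stop. Backing straight off and rising.

>>> arm_command(
  targets=[
    [[0,0,0],[0.3,-2,0],0.43],
    [[0,0,0],[0.7,-5,0],0.43],
    [[0,0,0],[1.2,-8,0],0.43],
    [[0,0,0],[1.5,-10,10],0.43],
    [[0,0,0],[0,0,25],0.43],
    [[0,0,0],[0,0,40],0.43],
    [[0,0,0],[0,0,40],0.43],
    [[0,0,0],[0,20,40],0.43],
  ],
)

```text
t: 14.45
eef_pos: [0.5295, -0.0022, 0.3571]
ee_rot: [-3.141, -0.0, -1.423]
force: [2.6, 0.5, 0.4]
width: 0.0504
```

>>> arm_command(
  targets=[
    [[0,0,0],[0,30,30],0.43],
    [[0,0,0],[0,45,0],0.43],
    [[0,0,0],[0,45,0],0.43],
    [[0,0,0],[0,45,0],0.43],
    [[0,0,0],[0,25,0],0.43],
    [[0,0,0],[0,0,0],0.43],
    [[0,0,0],[0,0,0],0.43],
  ],
)

```text
t: 15.15
eef_pos: [0.5298, 0.1894, 0.3851]
ee_rot: [-3.142, 0.0, -1.42]
force: [-0.2, -0.3, -0.2]
width: 0.05
```

Run:
```python
from shot import *
s=get_state(); print(s['t'],s['eef_pos'],s['force'])
for n in ['wrist','side','scene']:
    c=shot(n,n+'11'); z,r,_=boxfit(c); print(n,z,r,tr(r[0]), 'rel',np.deg2rad(r[2])-.1469)
    for o in rails(c): print(o,tr(o[1]),tr(o[2]))
```

```text
15.15 [0.52982145 0.18944606 0.38511467] [-0.16650734 -0.25316825 -0.16832711]
wrist 0.0484731023635524 ((518.000244140625, 71.1529312133789), (91.73725128173828, 106.28028869628906), 8.441750526428223) [  0.4 106.3] rel 0.000436341318137079
([217, 0, 10, 114, 790], array([587. ,  20.4]), array([570.4, 132. ]), 0.1474, 0.0203) [61.2 46. ] [ 61.1 158.8]
([328, 0, 17, 115, 869], array([464.7,   1.7]), array([448.3, 114.6]), 0.1445, 0.0202) [-62.5  45.3] [-62.2 159.4]
([110, 19, 31, 83, 233], array([673.5,  56.3]), array([679.9, 139.4]), -0.0775, 0.0156) [152.   68.8] [170.5 150.1]
side 0.04981538655506201 ((519.7200927734375, 68.1629638671875), (90.55901336669922, 114.33112335205078), 7.928143501281738) [  1.6 103. ] rel -0.0085277923320424
([234, 196, 9, 37, 106], array([596.6, -45.2]), array([572.6, 118.4]), 0.1457, 0.022) [ 61.1 -20.3] [ 61.3 145. ]
([277, 198, 4, 37, 100], array([475.1, -64. ]), array([450.6,  98.3]), 0.15, 0.0221) [-61.8 -21.2] [-62.3 143. ]
scene 0.047162603602849185 ((520.9298095703125, 65.87841796875), (93.76660919189453, 112.95398712158203), 7.124119758605957) [  2.5 100.6] rel -0.022560653905942418
([230, 179, 41, 17, 109], array([453.9, -19.7]), array([570.8,  25.4]), -1.2024, 0.0194) [-76.3  25.8] [45.9 53.3]
([253, 185, 48, 22, 112], array([599.3, -50.8]), array([573. , 128.4]), 0.1454, 0.0187) [ 63.  -26.3] [ 63.2 154.8]
```

View pics/wrist11.png

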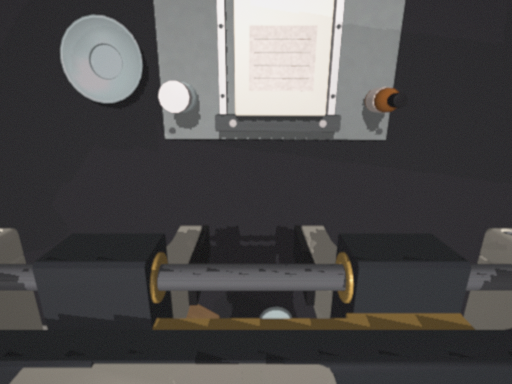

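View pics/scene11.png

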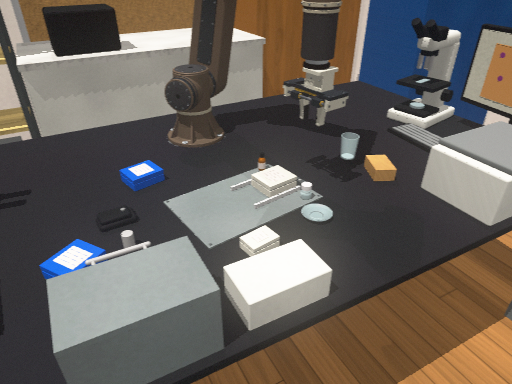

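The wrist picture shows the box's front edge (row ~116) flush against the stop, with clear gaps to both rails (box columns ~235–330, rails ~223 and ~337). It is square within 0.001 rad there, and the bottle, jar and dish look unmoved. Handing in.

Run:
```python
from station import *
print(job_done())
```

```text
the job is handed in; nothing more can be done
None
```

The slide box is home against the end stop, and I handed the job in at about 15 s of the 64 s allowed; no verdict was reported. I pushed it about 29 mm sideways with both fingers to square and centre it. Then I pushed it down the lane from behind until the force rose to about 15 N with no further travel.

**Final position:** the wrist view puts the box at tray x ≈ 0.4 mm and y ≈ 105–106 mm, with its angle to the lane below 0.001 rad. It is flush with the stop, clear of both rails, and its top is at 48.5 mm, so it lies flat.

**Disagreement between views:** two coarser views put the box differently:
- **Side view:** x = 1.6 mm, y = 103 mm.
- **Scene view:** x = 2.5 mm, y = 100.6 mm, angle -0.023 rad. That y is just outside the 101–108 mm window. I put it down to partial hiding and low resolution, because the force rise showed contact with the stop.

**Other checks:** the other objects looked unmoved in the final pictures, though I did not re-measure them. The gripper ended high and clear of everything, with force readings near zero.

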